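# Draw a sample tube partway out of its well for the scanner and hold it

## Robot

A 7-joint arm with a two-finger parallel gripper is mounted at the origin on a cart in front of the work surface, level with it; the furniture and walls round the work are solid. World frame = base frame: x ahead of the robot, y to its left, z up, the work surface at z = 0. Lengths are in mm, angles in rad, forces in N, time in s.
With the tool pointing down it reaches from about 425 to 1025 mm from the base axis. Payload 3.6 kg.
Tool frame: the origin (TCP) lies between the finger pads; the fingertips stand 19 mm ahead of it and the grasp point (between the pads) is the TCP; z points along the fingers, x is the direction in which the jaws open and shut, and the axes are right-handed (so a half turn about z gives the same grasp; the last joint's range is limited). The gripper opens to 85 mm and grips with 20 to 120 N. Pads are 22 mm wide; open, the fingers measure 114 mm over their backs; the gripper's body (76 mm by 85 mm) begins 54 mm behind the grasp point. The pads swing forward as they close: fully open they stand 13 mm farther back than shut.
Start: joints at [1.123, 0.591, 0.048, 1.609, -0.033, 0.943, -0.034], TCP at [251.189, -680.098, 250.302] pointing down, gripper open.
Joint ranges: [-2.69, 2.69], [-0.47, 2.24], [-1.27, 1.36], [0.19, 2.51], [-1.53, 4.68], [0.08, 2.07], [-3.09, 3.09]. Speed limits (rad/s): [2.57, 2.57, 3.14, 3.14, 3.14, 3.14, 3.14].

## Interface

Orientations are given as a unit quaternion [x, y, z, w].
In Python, from bench import arm, vision, nets gives the robot as it stands.
- The arm moves only by the shell command python3 -m inch 'ROWS' [FORCE]. ROWS is JSON, a list of rows, each a list of 3 entries, a list of its own where there are three numbers: the opening, from 0 (shut) to 1 (fully open), then the shift along the tool's x, y, z in mm, then the turn, a rotation vector about the tool's x, y, z in degrees. In form: [[hand, [dx, dy, dz], [wx, wy, wz]], ...]. A call has 1 to 5 rows; each row shifts and turns the pose as measured when the row begins, along the tool's axes as they then stand; what a row does not reach is not made up. A row lasts 1/12 s, in which the tool goes at most 41.7 mm and 7.16 degrees, less where a joint would pass 70% of its speed; a pose out of reach is approached as far as the arm can. A call is refused whole if a number of a shift passes 41.7 or a number of a turn 7.16, either way. A call with a gripper value outside its range is refused whole. The fingers move at their own pace and stop on an object; FORCE is the grip in N (left out, the last holds). Time passes only in rows, so rows that do not move let the fingers close. It gives the time, the measured TCP pose, the force and the opening at its end, in the units of the state.
- arm.state(): the state, without advancing time (a new reading comes with each control period).
- vision.camera(name): name is "scene" or "top" or "wrist"; returns a dict with "frame" (480x640x3 uint8, red, green, blue), "camera_matrix" (3x3 intrinsics, pixels), "cam_to_world" (4x4, takes a point from camera to world coordinates); the wrist camera has in their place "T_tool_cam" (4x4, takes a point from camera to tool coordinates, whose origin is the TCP and whose axes are the tool frame's). Camera axes: x right, y down, z forward; pixel columns grow to the right and rows downward; lengths in mm; the calibration is good to about 2 mm. A picture is of the moment at which its call begins: read the wrist's pose just before it. There is no depth.
- arm.hand_in(): hands the job in, once; it reports no verdict.
Trained networks look in a picture, given as the dict that the camera call returned (one of the last four; its "shot" number tells which), for a name from the list of things; names that differ only in an ending like _2 or _b are one class to them, and where a whole thing is asked for, a point or a joint stands for the part that bears it (a point fixed in the world has none). Each returns a list of dicts, best first, with "score" (0 to 1); they miss things now and then, are a little off and sometimes report something else, mostly with a low value. They report only what shows in the picture. A call takes as long as a camera call. They do not tell look-alikes from the thing itself.
- nets.trace(picture, target): "mask" (480x640 bool, what is visible of it) and "xy" ([column, row] in pixels, amid what is visible of it).
The state is a dict: "t": time; "joint_pos": joint angles; "joint_vel": joint speeds; "joint_efforts": joint torques, N m; "ee_pos": TCP position; "eef_rot": TCP orientation; "force": force on the tool from outside, world axes, zero at the start; "ft_torque": the same for the moment, N m; "gripper_width": finger opening in mm.
Only numpy, scipy, OpenCV 4.12 (cv2) and the standard library are available. Lean on these libraries where they do the work, as an engineer would, in place of code of your own. Each camera call takes 0.05 s, during which the arm holds its last target.

## Task

Three capped sample tubes stand in the snug wells of the metal dry block. Take the one right in front of the hand scanner's nose by its cap and draw it straight up, gently and without turning it, until the middle of its barcode is level with the middle of the scanner's nose; its lower end must stay in the well. Finish while holding it there, upright and still, and leave the other tubes, the reagent bottle, the scanner and its stand alone.

Things in the scene. Friction and masses are not known exactly. Their poses are not given: they have to be found in the camera images.
- sample_tube: the tube to draw: a capped blood collection tube, 107 mm from its origin to the top of the cap. Its z axis runs up the tube; its round glass body is 13 mm in diameter and spans z = 3 (lower end) to 84 mm, its cap is 17 mm in diameter and spans z = 84 to 107 mm. Weighs about 25 g. At the start it stands on the floor of its well, origin 5 mm above the table, so that the cap and some 17 mm of glass stand out of the block. Any of the three wells may be its own.
- barcode_mid (a point): the middle of the barcode on the tube to draw, on the tube's axis, 50 mm above the tube's origin. The barcode is some 33 mm tall and faces the scanner at the start, its lower part hidden in the well; the tube's -x axis points at the scanner
- neighbour_tube_0: another tube of the same kind, in another well; same frame and sizes. To be left in its well
- neighbour_tube_1: the third tube of the same kind, in the remaining well; same frame and sizes. To be left in its well
- tube_block: fixed aluminium dry block, 60 (x) by 210 (y) by 68 mm high on a grey plinth 84 x 236 mm, 18 mm high; origin at the centre of its underside, z up. Three upright round wells in a row along its y axis, at y = -70, 0 and +70 mm: 14.4 mm across (1.6 mm wider than the glass), 60 mm deep, floor 8 mm above the table. Nothing holds a tube in its well but its weight and friction
- scanner_stand: fixed stand beyond the block, seen from the robot: steel base 135 x 100 x 10 mm, and a round upright post 14 mm thick and 170 mm high, on which a clamp table carries the scanner lying on its side. x axis points away from the tubes. Origin on the table 134 mm beyond the axis of the tube to draw, post at x = +88 mm. The clamp's height differs from start to start and is not to be changed
- scanner_nose (a point): the middle of the scanner's nose (window end), 83 to 97 mm above the table. Its -x axis points along the beam, level, at the tube to draw, which stands 80 mm away. The black scanner is 37 mm thick (18 mm above this point); its head is 75 mm wide and its handle lies to the -y side, up to 145 mm from the beam line and at least 130 mm behind the tubes
- reagent_bottle: brown reagent bottle, 34 mm in diameter, 62 mm high, standing loose beside the block; origin at the centre of its underside. To be left alone
Not all that is in view belongs to the job. What is shaped like the sample_tube but purple or red is not meant.

How it is judged (in metres and radians):
At the end, for the whole second after the job is handed in: Fingers hold the tube still (>1 N, <20 mm/s); barcode middle within 8 mm of nose height, 6 mm of beam line; at least 9 mm of tube in the well; tube within 4 deg of upright, 20 deg of its starting turn, pressing on block <8 N; other tubes moved <8 mm, bottle <15 mm (z of barcode_mid in the frame of scanner_nose between -0.008 and 0.008 m and y of barcode_mid in the frame of scanner_nose between -0.006 and 0.006 m and z of sample_tube in the frame of tube_block below 0.056 m and angle between the z axis of sample_tube and the z axis of tube_block, either way round below 0.07 rad and angle between the x axis of sample_tube and the x axis of scanner_nose, either way round below 0.35 rad and contact force between the fingers and sample_tube above 1 N and contact force between sample_tube and tube_block below 8 N and linear speed of sample_tube below 0.02 m/s and distance of each of neighbour_tube_0, neighbour_tube_1 from where it was at the start of the episode below 0.008 m and distance of reagent_bottle from where it was at the start of the episode below 0.015 m); the arm keeps its last pose, push and grip.
It fails at once if the tube is pulled right out of its well (z of sample_tube in the frame of tube_block above 0.064 m).
It fails at once if the tube is forced against the block with more than 25 N (contact force between sample_tube and tube_block above 25 N).
It fails at once if another tube is lifted or the bottle is knocked (not (distance of each of neighbour_tube_0, neighbour_tube_1 from where it was at the start of the episode below 0.008 m and distance of reagent_bottle from where it was at the start of the episode below 0.015 m)).
It fails at once if the scanner or its stand is pushed (contact force between any of the arm, the fingers and scanner_stand above 5 N or distance of scanner_nose from where it was at the start of the episode above 0.005 m).
It also fails if it takes over 32 s, if anything falls off the work surface, if the arm or the gripper's body presses on something with over 40 N, if the wrist force passes 120 N, or if a joint passes its speed limit or range.

## Working session

There is one attempt and no reset: what is moved stays moved. The work goes in short steps, Python scripts to look and compute and a shell command to move; the robot and the scene stay as the last step left them, time stands still between calls to the robot, and variables do not carry over. Pictures are saved under pics/ and viewed, and the job is handed in when it is done.

```bash
mkdir -p pics; ls
python3 - <<'E'
from bench import arm, vision, nets
import cv2
s=arm.state(); print(s)
for n in ("scene","top","wrist"):
    p=vision.camera(n); cv2.imwrite(f"pics/{n}0.png",p["frame"][:,:,::-1])
    print(n,p["camera_matrix"].tolist(),p.get("cam_to_world",p.get("T_tool_cam")).tolist())
E
```

```text
pics
{'t': 0.0, 'joint_pos': array([ 1.12352789,  0.59210616,  0.04828776,  1.60982276, -0.03329434,
        0.94273384, -0.03373607]), 'joint_vel': array([ 0.00053079, -0.00104972, -0.00014941,  0.00051727, -0.00045381,
       -0.0011427 ,  0.00042099]), 'joint_efforts': array([-6.94203954e-04, -5.48690557e+01,  1.54652294e+00, -1.98124266e+01,
        9.48566187e-03,  8.61953798e-03, -5.08948744e-06]), 'ee_pos': array([ 250.90540223, -679.35480107,  249.14978478]), 'eef_rot': array([ 8.20514426e-01, -5.71624697e-01, -9.63690675e-04, -5.95524713e-04]), 'force': array([0.53621047, 0.14127729, 0.15224147]), 'ft_torque': array([ 0.04331199, -0.01911773, -0.03390229]), 'gripper_width': 85.51473438254865}
scene [[583.0299046192637, 0.0, 322.09591545675283], [0.0, 583.0299046192637, 242.4595480150264], [0.0, 0.0, 1.0]] [[-0.6565733869148201, -0.4717720837376341, 0.5885086988321009, -10.956031122127753], [-0.7539359084099797, 0.43343851285969803, -0.49367165361198506, 545.3701649219271], [-0.02218183052005197, -0.7678295100970163, -0.6402701069228169, 678.493948171287], [0.0, 0.0, 0.0, 1.0]]
top [[582.2132683486321, 0.0, 318.24052252494226], [0.0, 582.2132683486321, 249.92669782103687], [0.0, 0.0, 1.0]] [[0.02275966102875111, -0.9912910268041351, 0.1297077407384003, 412.4088939617124], [-0.999732722598852, -0.023093955312709486, -0.001073588888461793, 67.26049730029115], [0.004059703799933933, -0.12964863827136133, -0.99155168770944, 988.3034239740005], [0.0, 0.0, 0.0, 1.0]]
wrist [[418.01788810906993, 0.0, 317.0395755223833], [0.0, 418.01788810906993, 241.76940446404032], [0.0, 0.0, 1.0]] [[0.999999856864431, 0.0005347935843178713, -1.6338223797042945e-05, 0.28211822883339455], [-0.0005074564932017313, 0.9576766170695943, 0.2878458608457721, -72.36415756020146], [0.00016958485454778642, -0.28784581135385356, 0.9576767513764847, -121.94056993623431], [0.0, 0.0, 0.0, 1.0]]
```

View pics/scene0.png

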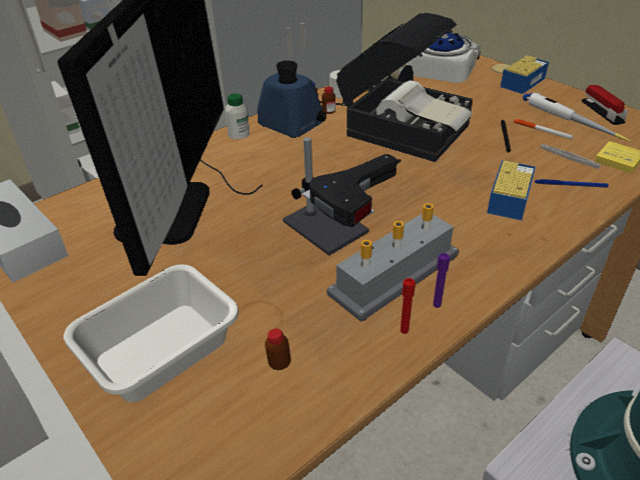

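View pics/top0.png

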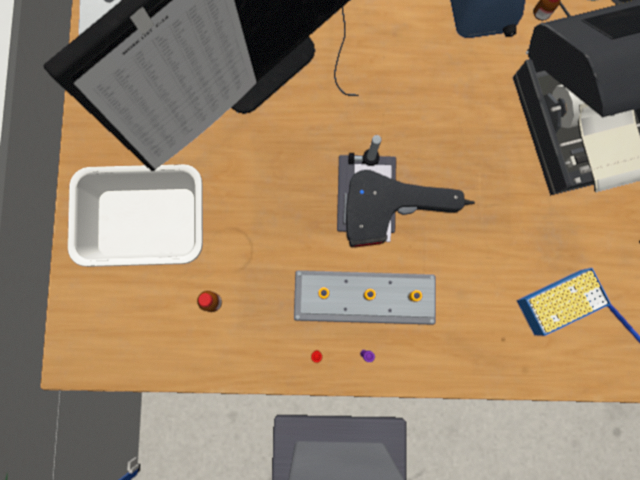

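Top view: the three yellow caps are at about (323,293), (370,294) and (417,296). The scanner nose is at about (366,242). Scene view: the caps are at (366,249), (398,230) and (428,212). The red and purple loose tubes in front are not meant. Next I enlarge the crop and triangulate.

```bash
cat > h.py <<'E'
import numpy as np, cv2
def ray(p,uv,T=None):
    K=p["camera_matrix"]; T=p["cam_to_world"] if T is None else T
    d=np.linalg.inv(K)@[uv[0],uv[1],1]; d=T[:3,:3]@d
    return T[:3,3].copy(), d/np.linalg.norm(d)
def tri(rs):
    A=0;b=0
    for o,d in rs:
        M=np.eye(3)-np.outer(d,d); A=A+M; b=b+M@o
    x=np.linalg.solve(A,b)
    return x,[np.linalg.norm((np.eye(3)-np.outer(d,d))@(x-o)) for o,d in rs]
def atz(r,z): o,d=r; return o+d*(z-o[2])/d[2]
def proj(p,X,T=None):
    T=p["cam_to_world"] if T is None else T
    c=T[:3,:3].T@(np.asarray(X)-T[:3,3]); c=p["camera_matrix"]@c; return c[:2]/c[2]
E
python3 - <<'E'
from bench import arm, vision, nets
from h import *
P={n:vision.camera(n) for n in ("scene","top")}
for n,p in P.items():
    for t in ("sample_tube","scanner_nose","tube_block","scanner_stand","reagent_bottle"):
        for r in nets.trace(p,t):
            m=r["mask"]; ys,xs=np.nonzero(m)
            print(n,t,round(r["score"],2),np.round(r["xy"],1),(xs.min(),ys.min(),xs.max(),ys.max()) if len(xs) else None,len(xs))
p=P["top"]["frame"][200:340,280:450,::-1]; cv2.imwrite("pics/ctop.png",cv2.resize(p,None,fx=4,fy=4,interpolation=2))
p=P["scene"]["frame"][130:320,270:470,::-1]; cv2.imwrite("pics/cscene.png",cv2.resize(p,None,fx=3,fy=3,interpolation=2))
E
```

```text
scene sample_tube 0.93 [405.3 301.7] (np.int64(401), np.int64(278), np.int64(414), np.int64(332)) 514
scene sample_tube 0.88 [443.8 275.7] (np.int64(433), np.int64(253), np.int64(449), np.int64(307)) 494
scene sample_tube 0.68 [398.7 232.3] (np.int64(392), np.int64(221), np.int64(404), np.int64(248)) 298
scene scanner_nose 0.84 [349.1 188.5] (np.int64(291), np.int64(154), np.int64(399), np.int64(226)) 3827
scene scanner_nose 0.27 [398.2 232.7] (np.int64(393), np.int64(221), np.int64(403), np.int64(247)) 256
scene tube_block 0.76 [390.8 267.6] (np.int64(327), np.int64(215), np.int64(458), np.int64(320)) 6484
scene scanner_stand 0.72 [366.1 255.2] (np.int64(361), np.int64(240), np.int64(372), np.int64(268)) 281
scene scanner_stand 0.63 [336.7 199.3] (np.int64(284), np.int64(138), np.int64(400), np.int64(254)) 6250
scene reagent_bottle 0.55 [282.  350.8] (np.int64(266), np.int64(329), np.int64(290), np.int64(369)) 821
top sample_tube 0.62 [370.9 299.4] (np.int64(364), np.int64(288), np.int64(376), np.int64(299)) 126
top sample_tube 0.51 [316.  358.4] (np.int64(311), np.int64(350), np.int64(322), np.int64(361)) 101
top sample_tube 0.46 [367.  352.3] (np.int64(360), np.int64(349), np.int64(374), np.int64(361)) 140
top scanner_nose 0.73 [328.4 291.3] (np.int64(319), np.int64(288), np.int64(329), np.int64(298)) 103
top scanner_nose 0.72 [382.5 201. ] (np.int64(343), np.int64(150), np.int64(473), np.int64(246)) 5843
top tube_block 0.64 [363.9 295.4] (np.int64(294), np.int64(270), np.int64(435), np.int64(324)) 6737
top scanner_stand 0.88 [375.6 199.6] (np.int64(336), np.int64(135), np.int64(474), np.int64(246)) 7055
top reagent_bottle 0.91 [211.1 299.7] (np.int64(197), np.int64(290), np.int64(221), np.int64(311)) 424
```

View pics/ctop.png

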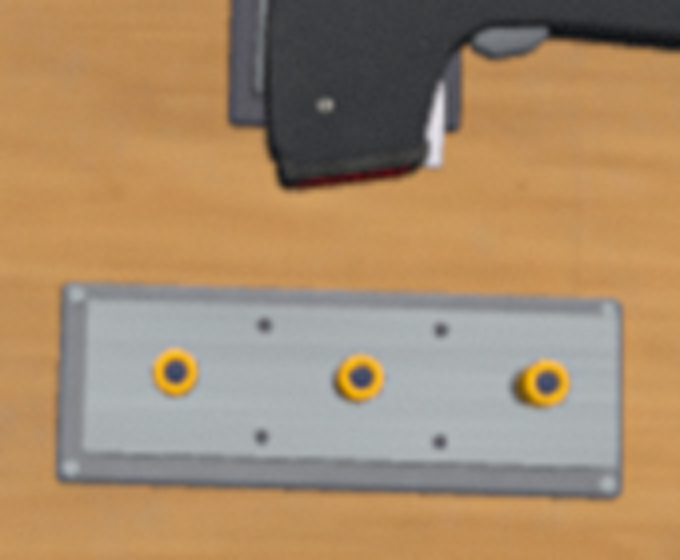

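View pics/cscene.png

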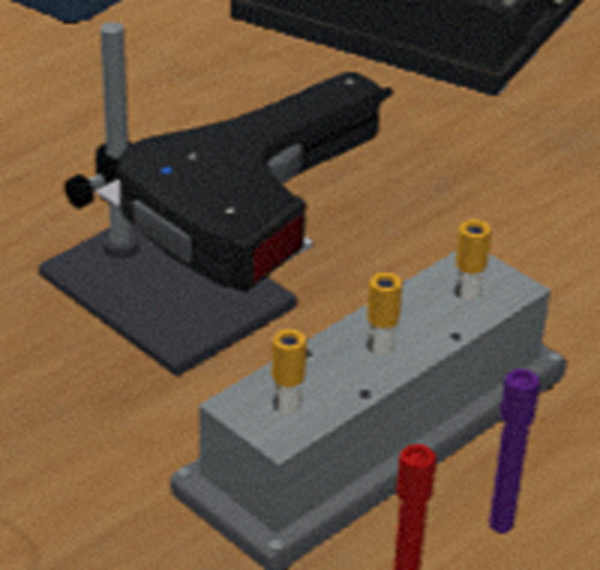

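Candidates (top-view pixels): cap (323,293), cap (370,294), cap (417,296). The middle one at (370,294), scene (398,230), fits: in both crops the nose at top (369,243) faces it squarely. Now I measure positions.

Run:
```python
from bench import arm, vision, nets
from h import *
S=vision.camera("scene"); T=vision.camera("top")
sc=lambda x,y:(270+(x+.5)/3-.5,130+(y+.5)/3-.5)
tc=lambda x,y:(280+(x+.5)/4-.5,200+(y+.5)/4-.5)
for n,a,b in (("capL",(289,341),(175,371)),("capM",(386,284),(361,377)),("capR",(475,231),(546,382)),
   ("noseTopR",(303,204),(424,160)),("noseTopL",(250,252),(281,182)),("led silver",(229,211),(325,104))):
    x,e=tri([ray(S,sc(*a)),ray(T,tc(*b))]); print(n,x.round(1),np.round(e,1))
m,_=tri([ray(S,sc(386,284)),ray(T,tc(361,377))])
o,d=ray(S,sc(279,248))
# red window centre; find where horizontal distance from tube = 80
for t in np.arange(400,1200,2):
    X=o+d*t
    h=np.linalg.norm((X-m)[:2])
    if abs(h-80)<2: print(X.round(1),h.round(1))
fs=cv2.resize(S["frame"][170:235,310:385,::-1],None,fx=8,fy=8,interpolation=2); cv2.imwrite("pics/nose.png",fs)
ft=cv2.resize(T["frame"][220:265,335:400,::-1],None,fx=10,fy=10,interpolation=2); cv2.imwrite("pics/noset.png",ft)
```

```text
capL [464.1  58.1 109.7] [1.5 1.5]
capM [463.4 -12.2 109.4] [1.4 1.4]
capR [463.1 -82.  109.2] [1.3 1.3]
noseTopR [547.6 -35.3 105.6] [1.9 1.9]
noseTopL [536.6  18.2 105.5] [0.3 0.3]
led silver [567.8   3.  108.8] [1.7 1.7]
[463.7  69.6 174.6] 81.7
[464.8  68.5 173.4] 80.6
[466.   67.3 172.2] 79.5
[467.1  66.2 171. ] 78.4
[541.7  -8.6  91.8] 78.4
[542.8  -9.7  90.6] 79.5
[544.  -10.8  89.4] 80.6
[545.1 -12.   88.2] 81.7
```

View pics/nose.png

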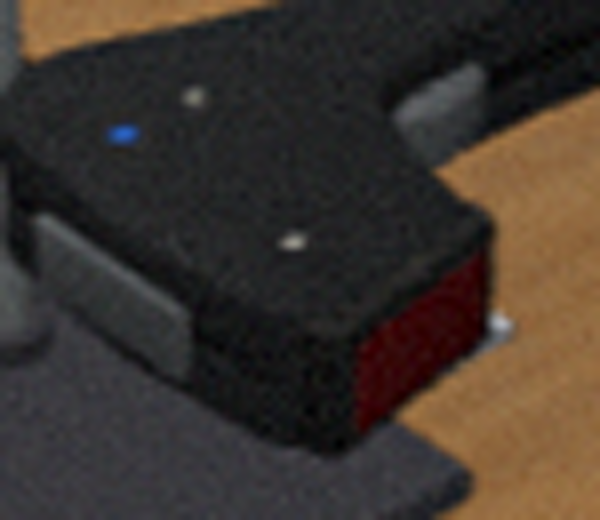

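View pics/noset.png

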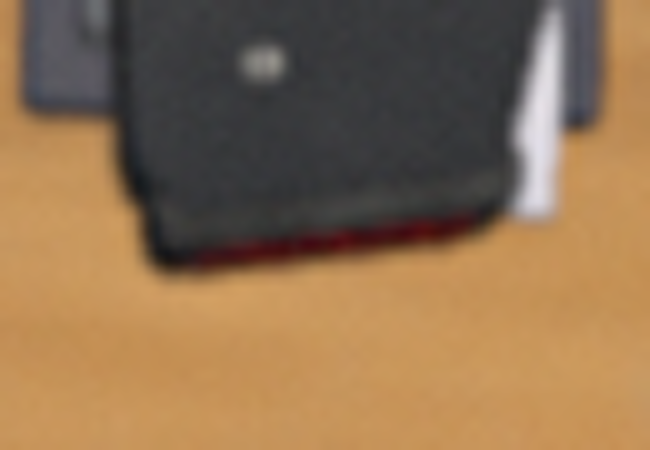

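Both views agree. The middle cap's top is at (463,-12,110), against 112 expected, and its neighbours are 70 mm either side as they should be. The nose middle is at about (543,-10,90), 80 mm beyond. I'll move over with the jaws along world x, then refine with the wrist camera.

```bash
cat > plan.py <<'E'
import sys,numpy as np
from bench import arm
from scipy.spatial.transform import Rotation as R
# usage: plan.py x y z yawdeg n [maxstep]
x,y,z,yaw,n=map(float,sys.argv[1:6]); ms=float(sys.argv[6]) if len(sys.argv)>6 else 38
s=arm.state(); p=np.array(s["ee_pos"]); q=R.from_quat(s["eef_rot"])
g=R.from_euler('z',yaw,degrees=True)*R.from_quat([1,0,0,0])
print("t",round(s["t"],2),"p",p.round(1),"toolx yaw",np.degrees(np.arctan2(*q.as_matrix()[[1,0],0])).round(2),"tilt",np.degrees(np.arccos(-q.as_matrix()[2,2])).round(2),"w",round(s["gripper_width"],1),"F",s["force"].round(1))
for i in range(int(n)):
    d=np.array([x,y,z])-p; L=np.linalg.norm(d); d=d*min(1,ms/max(L,1e-6))
    r=(q.inv()*g).as_rotvec(degrees=True); a=np.linalg.norm(r); r=r*min(1,6.8/max(a,1e-6))
    print([q.inv().apply(d).round(1).tolist(),r.round(2).tolist()])
    p=p+d; q=q*R.from_rotvec(r,degrees=True)
E
python3 plan.py 463 -70 230 0 5
```

```text
t 0.85 p [ 251.2 -680.1  250.3] toolx yaw -69.73 tilt 0.0 w 85.4 F [ 0.4 -0.4 -0.1]
[[-29.3, -24.1, 1.2], [0.0, -0.0, -6.8]]
[[-26.3, -27.4, 1.2], [0.0, -0.0, -6.8]]
[[-22.8, -30.3, 1.2], [0.0, -0.0, -6.8]]
[[-19.1, -32.8, 1.2], [0.0, -0.0, -6.8]]
[[-15.1, -34.9, 1.2], [0.0, -0.0, -6.8]]
```

```bash
python3 -m inch '[[0.6,[-29.3,-24.1,1],[0,0,-6.8]],[0.6,[-26.3,-27.4,1],[0,0,-6.8]],[0.6,[-22.8,-30.3,1],[0,0,-6.8]],[0.6,[-19.1,-32.8,1],[0,0,-6.8]],[0.6,[-15.1,-34.9,1],[0,0,-6.8]]]' 20; python3 plan.py 463 -70 230 0 5
```

```text
t: 1.27
ee_pos: [307.8, -506.4, 244.1]
eef_rot: [0.953, -0.302, 0.001, 0.007]
force: [0.4, -0.9, -0.3]
gripper_width: 51.5
t 1.27 p [ 307.8 -506.4  244.1] toolx yaw -35.2 tilt 0.8 w 51.5 F [ 0.4 -0.9 -0.3]
[[-10.2, -36.6, 0.6], [0.16, -0.02, -6.8]]
[[-5.8, -37.5, 0.7], [0.16, -0.02, -6.8]]
[[-1.3, -38.0, 0.8], [0.16, -0.02, -6.8]]
[[3.2, -37.9, 0.9], [0.16, -0.02, -6.8]]
[[7.6, -37.2, 1.0], [0.16, -0.02, -6.8]]
```

```bash
python3 -m inch '[[0.6,[-10.2,-36.6,1],[0.2,0,-6.8]],[0.6,[-5.8,-37.5,1],[0.2,0,-6.8]],[0.6,[-1.3,-38,1],[0.2,0,-6.8]],[0.6,[3.2,-37.9,1],[0.2,0,-6.8]],[0.6,[7.6,-37.2,1],[0.2,0,-6.8]]]'; python3 plan.py 463 -70 230 0 5
```

```text
t: 1.68
ee_pos: [371.2, -318.7, 239.1]
eef_rot: [1.0, 0.004, 0.003, 0.0]
force: [0.8, -0.3, -1.0]
gripper_width: 51.1
t 1.68 p [ 371.2 -318.7  239.1] toolx yaw 0.43 tilt 0.29 w 51.1 F [ 0.8 -0.3 -1. ]
[[13.4, -35.5, 1.4], [0.03, -0.29, 0.43]]
[[13.1, -35.6, 1.3], [0.0, -0.0, 0.0]]
[[13.1, -35.6, 1.3], [0.0, 0.0, 0.0]]
[[13.1, -35.6, 1.3], [0.0, 0.0, 0.0]]
[[13.1, -35.6, 1.3], [0.0, 0.0, 0.0]]
```

```bash
python3 -m inch '[[0.6,[13.4,-35.5,1],[0,-0.3,0.4]],[0.6,[13.1,-35.6,1],[0,0,0]],[0.6,[13.1,-35.6,1],[0,0,0]],[0.6,[13.1,-35.6,1],[0,0,0]],[0.6,[13.1,-35.6,1],[0,0,0]]]'; python3 plan.py 463 -70 230 0 5 25
```

```text
t: 2.1
ee_pos: [438.1, -133.1, 235.8]
eef_rot: [1.0, 0.001, 0.002, 0.002]
force: [1.0, 0.3, 0.4]
gripper_width: 51.0
t 2.1 p [ 438.1 -133.1  235.8] toolx yaw 0.07 tilt 0.29 w 51.0 F [1.  0.3 0.4]
[[9.2, -23.2, 2.1], [0.18, -0.23, 0.07]]
[[9.2, -23.2, 2.1], [0.0, 0.0, 0.0]]
[[6.6, -16.8, 1.5], [0.0, 0.0, 0.0]]
[[0.0, 0.0, 0.0], [0.0, 0.0, 0.0]]
[[0.0, 0.0, 0.0], [0.0, 0.0, 0.0]]
```

```bash
python3 -m inch '[[0.6,[9.2,-23.2,2],[0.2,-0.2,0]],[0.6,[9.2,-23.2,2],[0,0,0]],[0.6,[6.6,-16.8,1.5],[0,0,0]],[0.6,[0,0,0],[0,0,0]],[0.6,[0,0,0],[0,0,0]]]'
cat > w.py <<'E'
import sys
from bench import arm,vision,nets
from h import *
import pickle
from scipy.spatial.transform import Rotation as R
s=arm.state(); p=vision.camera("wrist")
T=np.eye(4); T[:3,:3]=R.from_quat(s["eef_rot"]).as_matrix(); T[:3,3]=s["ee_pos"]
T=T@p["T_tool_cam"]; print(s["t"],s["ee_pos"].round(1))
pickle.dump(dict(f=p["frame"],camera_matrix=p["camera_matrix"],cam_to_world=T),open(sys.argv[1]+".pkl","wb"))
cv2.imwrite("pics/"+sys.argv[1]+".png",p["frame"][:,:,::-1])
E
python3 w.py w1; python3 plan.py 463 -12 180 0 5
```

```text
t: 2.52
ee_pos: [468.2, -56.3, 232.6]
eef_rot: [1.0, 0.009, 0.004, -0.002]
force: [-0.3, -1.2, -0.8]
gripper_width: 51.1
2.5167 [468.2 -56.3 232.6]
t 2.57 p [468.4 -56.4 232.7] toolx yaw 1.0 tilt 0.57 w 51.3 F [0.5 0.5 0.2]
[[-2.8, -24.4, 29.0], [-0.22, -0.53, 1.0]]
[[-2.4, -20.0, 23.7], [-0.0, -0.0, -0.0]]
[[0.0, 0.0, 0.0], [0.0, 0.0, 0.0]]
[[0.0, 0.0, 0.0], [0.0, 0.0, 0.0]]
[[0.0, 0.0, 0.0], [0.0, 0.0, 0.0]]
```

View pics/w1.png

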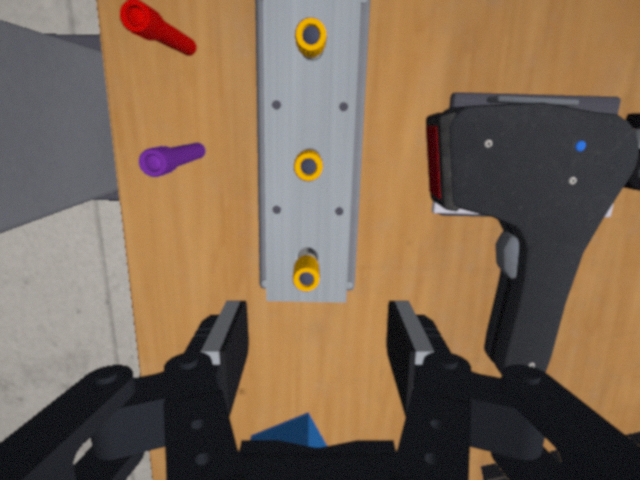

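The wrist view confirms it. The middle cap at (308,166) is opposite the nose face (435, rows 115–207). The fingers are symmetric about column 317.

```bash
python3 -m inch '[[0.6,[-2.8,-18,24],[0,-0.5,1]],[0.6,[-2.4,-14,20],[0,0,0]],[0.6,[0,0,0],[0,0,0]],[0.6,[0,0,0],[0,0,0]],[0.6,[0,0,0],[0,0,0]]]'; python3 w.py w2; python3 plan.py 463 -12 160 0 1
cat > m.py <<'E'
import sys,pickle
from h import *
# cap ring centre via yellow segmentation
rs=[]
for n in sys.argv[1:]:
    d=pickle.load(open(n+".pkl","rb")); hsv=cv2.cvtColor(d["f"],cv2.COLOR_RGB2HSV)
    m=cv2.inRange(hsv,(15,150,120),(32,255,255))
    N,l,st,c=cv2.connectedComponentsWithStats(m)
    print(n,[(st[i].tolist(),c[i].round(1).tolist()) for i in range(1,N) if st[i,4]>150])
E
python3 m.py w1 w2
```

```text
t: 2.98
ee_pos: [463.5, -32.6, 189.3]
eef_rot: [1.0, -0.007, 0.001, 0.001]
force: [0.3, -0.5, 0.6]
gripper_width: 51.0
2.9833 [463.5 -32.6 189.3]
t 3.03 p [463.8 -33.  189.6] toolx yaw -0.86 tilt 0.23 w 51.2 F [-0.7 -0.3  0.2]
[[-1.2, -21.0, 29.5], [0.09, -0.21, -0.86]]
w1 [([296, 18, 30, 39, 647], [310.8, 36.3]), ([404, 19, 22, 19, 154], [416.3, 27.9]), ([401, 46, 17, 29, 214], [409.5, 60.4]), ([294, 150, 29, 31, 483], [308.0, 164.8]), ([219, 207, 16, 48, 339], [226.1, 230.4]), ([293, 256, 26, 35, 607], [306.0, 272.1]), ([231, 261, 14, 31, 162], [236.6, 275.6])]
w2 [([418, 20, 29, 40, 285], [432.6, 43.2]), ([296, 53, 37, 42, 815], [313.9, 73.4]), ([414, 63, 21, 48, 373], [424.3, 85.5]), ([299, 199, 34, 41, 788], [315.4, 218.5]), ([377, 245, 12, 41, 161], [382.3, 264.5]), ([217, 247, 34, 52, 493], [228.0, 276.1]), ([302, 315, 30, 48, 936], [316.5, 338.3])]
```

View pics/w2.png

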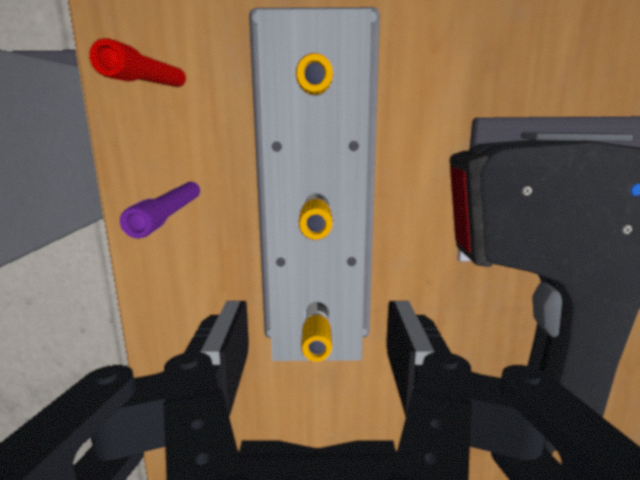

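Second wrist view: the middle cap is centred at (316,219), between the fingers (columns 247 and 388). The red nose window is at (461, 165–255).

```bash
python3 - <<'E'
import pickle
from h import *
from bench import vision
a,b=[pickle.load(open(n+".pkl","rb")) for n in("w1","w2")]
S=vision.camera("scene"); T=vision.camera("top")
tr=lambda x,y:(x,y)
sc=lambda x,y:(270+(x+.5)/3-.5,130+(y+.5)/3-.5)
tc=lambda x,y:(280+(x+.5)/4-.5,200+(y+.5)/4-.5)
def cap(bx): return bx
# cap-top ring
for nm,u,v,s,t in(("capM",(308.5,166),(316.3,219),sc(386,284),tc(361,377)),("capL",(311.7,35),(314.7,73),sc(289,341),tc(175,371)),("capR",(306.3,278.5),(317.3,347.5),sc(475,231),tc(546,382)),("silver",(488,143),(527,190.5),(310+293/8-.5,170+241/8-.5),(335+263/10-.5,220+63/10-.5))):
    x,e=tri([ray(a,u),ray(b,v)]);y,f=tri([ray(a,u),ray(b,v),ray(S,s),ray(T,t)])
    print(nm,x.round(1),np.round(e,1),y.round(1),np.round(f,1))
for c,n in((a,"a"),(b,"b")):
    cr=c["f"][80:280,400:560,::-1]; cv2.imwrite(f"pics/n{n}.png",cv2.resize(cr,None,fx=3,fy=3,interpolation=2))
E
python3 -c "
import cv2,numpy as np
cv2.imwrite('pics/nab.png',cv2.resize(np.hstack([cv2.imread('pics/na.png'),cv2.imread('pics/nb.png')]),(800,500)))"
```

```text
capM [462.8 -12.6  94. ] [0.2 0.2] [462.9 -10.8 110. ] [0.2 2.  0.9 2.3]
capL [463.4  58.9 106. ] [0.1 0.1] [463.7  58.3 110.1] [0.2 0.4 1.7 1.4]
capR [462.4 -80.9 109.3] [0.1 0.1] [462.6 -81.4 109.4] [0.6 0.4 1.2 1.5]
silver [565.3   4.  110.2] [0.1 0.1] [566.3   3.7 110. ] [0.9 0.8 2.1 1.7]
```

View pics/nab.png

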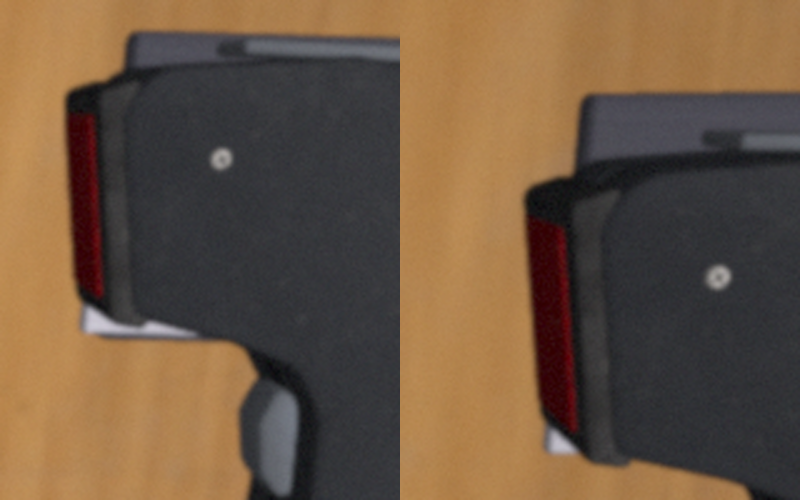

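Raw heights for the cap tops (110.0) and the scanner's top (110.0) come out equal. The cap top is really 112, so the nose is about 92–93 mm up, and the scene window fit gives about 92. The lift is therefore about 37.5 mm. Now I go above the cap and check the centring.

```bash
python3 -m inch '[[0.6,[-0.8,-15,20],[0,-0.2,-0.9]],[0.6,[0,-6,18],[0,0,0]],[0.6,[0,0,0],[0,0,0]],[0.6,[0,0,0],[0,0,0]]]'; python3 w.py w3; python3 m.py w3; python3 plan.py 463 -12 100 0 1
```

```text
t: 3.47
ee_pos: [467.8, -14.7, 154.6]
eef_rot: [1.0, -0.003, 0.005, 0.001]
force: [-0.2, 0.5, -0.2]
gripper_width: 51.4
3.4667 [467.8 -14.7 154.6]
w3 [([59, 43, 16, 27, 151], [67.4, 56.1]), ([427, 59, 25, 24, 208], [439.5, 69.2]), ([283, 91, 43, 46, 1042], [303.7, 113.3]), ([419, 90, 21, 40, 364], [429.1, 110.5]), ([408, 151, 19, 49, 264], [416.2, 176.7]), ([286, 250, 39, 51, 1271], [305.5, 274.1]), ([201, 282, 16, 37, 269], [208.6, 300.8]), ([375, 299, 11, 41, 158], [379.9, 319.7]), ([288, 376, 37, 60, 1449], [306.7, 405.9])]
t 3.52 p [467.8 -14.9 154.7] toolx yaw -0.34 tilt 0.66 w 51.1 F [ 0.6  0.4 -0.5]
[[-3.7, -2.1, 37.8], [0.17, -0.63, -0.35]]
```

View pics/w3.png

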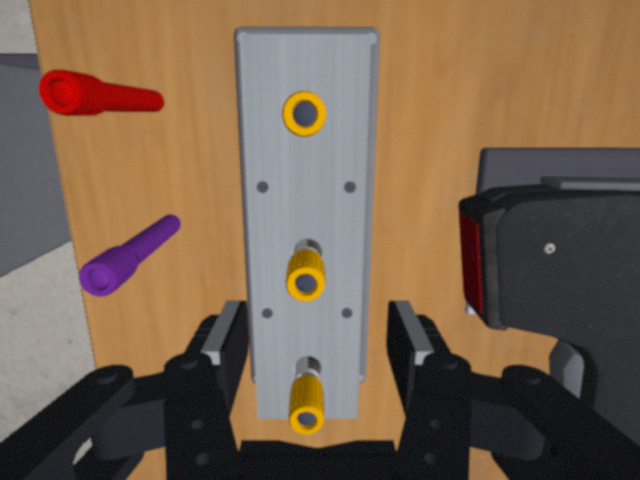

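Third view: the target cap is centred at (306,281), with the fingertips in the same columns. TCP x is about 4 mm too far, so I correct that and the small tilt.

```bash
python3 -m inch '[[0.6,[-3.5,2,4],[0.2,-0.6,-0.3]],[0.6,[0,0,0],[0,0,0]],[0.6,[0,0,0],[0,0,0]]]'
python3 - <<'E'
import pickle
from h import *
for n,c,k in(("w1",(308.5,166),(437.7,160)),("w2",(316.3,219),(0,0)),("w3",(306,281.5),(0,0))):
    a=pickle.load(open(n+".pkl","rb")); print(atz(ray(a,c),112).round(1),atz(ray(a,c),110).round(1))
E
python3 w.py w4; python3 m.py w4; python3 plan.py 463 -12 100 0 1
```

```text
t: 3.77
ee_pos: [465.3, -18.7, 152.6]
eef_rot: [1.0, -0.001, 0.002, -0.0]
force: [-0.8, -0.7, -1.0]
gripper_width: 51.2
[462.7 -10.7 112. ] [462.7 -10.9 110. ]
[463.   -8.2 112. ] [463.   -8.7 110. ]
[463.   -9.1 112. ] [462.9  -9.9 110. ]
3.7667 [465.3 -18.7 152.6]
w4 [([63, 37, 16, 22, 153], [71.5, 47.2]), ([438, 52, 24, 26, 228], [448.1, 63.2]), ([290, 80, 44, 46, 1082], [311.4, 102.6]), ([426, 83, 23, 41, 368], [436.4, 104.5]), ([69, 172, 13, 42, 187], [75.8, 191.1]), ([293, 243, 39, 52, 1247], [312.1, 268.3]), ([205, 279, 16, 36, 295], [212.7, 297.8]), ([293, 372, 37, 60, 1416], [312.3, 402.7])]
t 3.82 p [465.2 -18.9 152.6] toolx yaw -0.17 tilt 0.18 w 51.0 F [-0.6 -0.1  0.3]
[[-1.7, -4.9, 37.6], [0.01, -0.18, -0.17]]
```

```bash
python3 -m inch '[[0.6,[-2.2,-8,4],[0,-0.2,-0.2]],[0.6,[0,0,4],[0,0,0]],[0.6,[0,0,0],[0,0,0]]]'; python3 w.py w5; python3 m.py w5; python3 plan.py 463 -10.5 100 0 1
```

```text
t: 4.07
ee_pos: [463.4, -10.8, 144.8]
eef_rot: [1.0, -0.0, 0.001, 0.0]
force: [0.3, -0.4, 0.5]
gripper_width: 50.9
4.0667 [463.4 -10.8 144.8]
w5 [([442, 1, 19, 36, 167], [449.4, 16.6]), ([63, 41, 17, 37, 186], [71.7, 60.5]), ([441, 46, 27, 41, 346], [453.7, 70.8]), ([432, 92, 23, 56, 479], [442.5, 119.3]), ([295, 101, 46, 48, 1150], [317.4, 124.6]), ([68, 185, 16, 41, 188], [75.3, 205.4]), ([297, 264, 40, 56, 1371], [316.8, 291.7]), ([206, 294, 18, 20, 151], [213.2, 304.7]), ([295, 394, 41, 52, 1129], [318.0, 421.9])]
t 4.12 p [463.4 -10.5 145. ] toolx yaw -0.03 tilt 0.1 w 51.3 F [-0.5 -0.1  0.4]
[[-0.4, -0.0, 38.0], [0.0, -0.1, -0.03]]
```

View pics/w5.png

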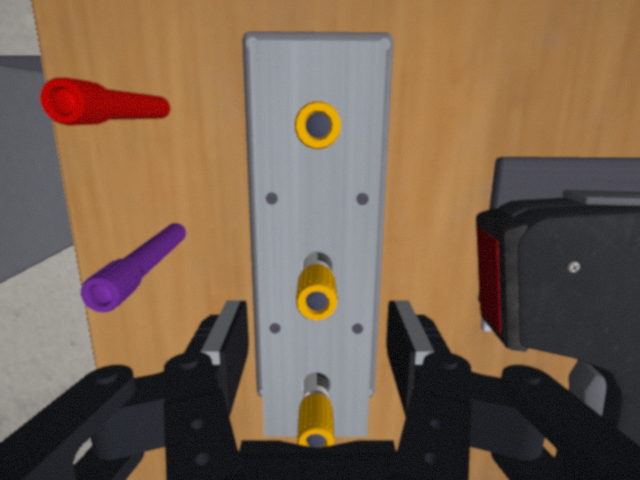

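Centred: cap column 317, finger mid-column 317.5. Descending.

```bash
python3 -m inch '[[0.6,[-0.3,0,9],[0,0,0]],[0.6,[0,0,9],[0,0,0]],[0.6,[0,0,8],[0,0,0]],[0.6,[0,0,0],[0,0,0]]]'; python3 plan.py 463 -10.5 100 0 1
```

```text
t: 4.45
ee_pos: [463.4, -10.1, 116.5]
eef_rot: [1.0, 0.0, 0.001, -0.0]
force: [0.0, 0.3, -1.0]
gripper_width: 51.0
t 4.45 p [463.4 -10.1 116.5] toolx yaw 0.02 tilt 0.13 w 51.0 F [ 0.   0.3 -1. ]
[[-0.4, 0.4, 16.5], [-0.0, -0.13, 0.02]]
```

```bash
python3 -m inch '[[0.6,[-0.3,0.3,8],[0,-0.1,0]],[0.6,[0,0,7],[0,0,0]],[0.45,[0,0,0],[0,0,0]],[0.4,[0,0,0],[0,0,0]]]' 20;  python3 plan.py 463 -10.5 100 0 1; python3 w.py w6;python3 m.py w6
```

```text
t: 4.78
ee_pos: [462.4, -10.4, 98.4]
eef_rot: [1.0, 0.0, -0.001, 0.0]
force: [-0.5, 0.1, 0.3]
gripper_width: 34.0
t 4.78 p [462.4 -10.4  98.4] toolx yaw 0.04 tilt 0.15 w 34.0 F [-0.5  0.1  0.3]
[[0.6, 0.1, -1.6], [0.01, 0.15, 0.04]]
4.7833 [462.4 -10.4  98.4]
w6 [([463, 0, 43, 94, 882], [484.7, 48.1]), ([10, 30, 22, 43, 287], [22.3, 49.9]), ([420, 61, 14, 48, 163], [425.1, 80.7]), ([455, 85, 33, 72, 860], [471.3, 121.5]), ([290, 96, 65, 67, 2282], [321.5, 129.2]), ([121, 120, 23, 41, 257], [131.8, 141.2]), ([443, 170, 24, 59, 391], [454.7, 198.7]), ([117, 185, 16, 38, 203], [122.4, 202.2]), ([23, 200, 21, 51, 324], [32.7, 224.2]), ([292, 310, 55, 81, 2178], [323.6, 354.5]), ([187, 315, 22, 52, 436], [196.7, 343.6])]
```

View pics/w6.png

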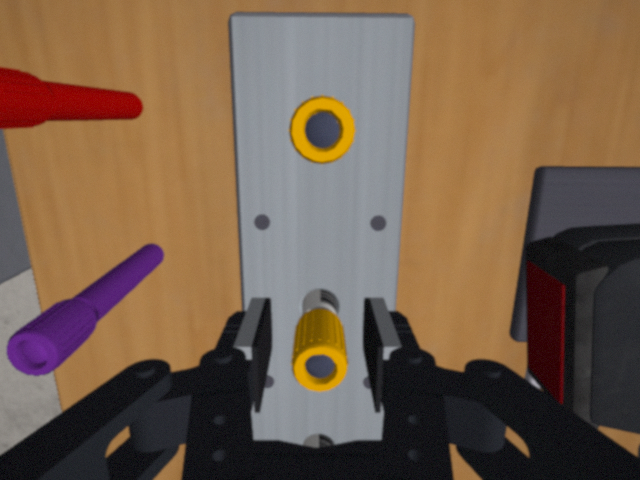

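The cap ring (col 320) is about 0.6 mm to +x of the finger middle (col 318), which agrees with the plan. I trim by that and close gently.

```bash
python3 -m inch '[[0.4,[0.7,0,-1.5],[0,0.1,0]],[0.4,[0,0,0],[0,0,0]],[0.4,[0,0,0],[0,0,0]]]' 20;  python3 plan.py 463 -10.5 100 0 1; python3 w.py w7; python3 m.py w7|tr '(' '\n'|tail -4
python3 -c "
import cv2
cv2.imwrite('pics/w7c.png',cv2.resize(cv2.imread('pics/w7.png')[280:430,220:420],None,fx=4,fy=4,interpolation=2))"
```

```text
t: 5.08
ee_pos: [463.5, -10.4, 100.5]
eef_rot: [1.0, 0.0, 0.0, 0.0]
force: [-0.4, -1.1, 1.2]
gripper_width: 33.9
t 5.08 p [463.5 -10.4 100.5] toolx yaw 0.03 tilt 0.01 w 33.9 F [-0.4 -1.1  1.2]
[[-0.5, 0.1, 0.5], [0.0, -0.01, 0.03]]
5.0833 [463.5 -10.4 100.5]
[111, 187, 22, 31, 202], [121.6, 202.2]), 
[22, 198, 20, 52, 334], [31.7, 223.2]), 
[289, 307, 55, 80, 2198], [319.6, 350.3]), 
[186, 323, 21, 45, 436], [195.8, 344.8])]
```

View pics/w7c.png

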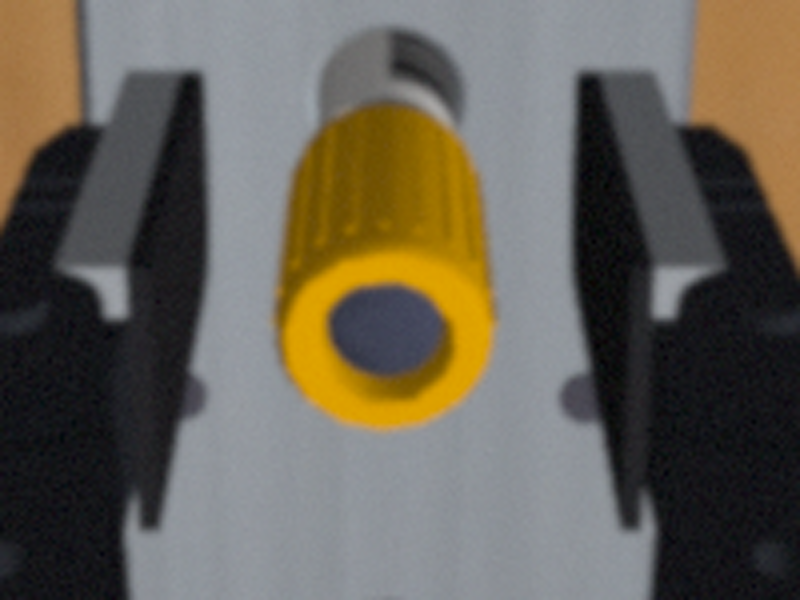

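The crop shows the barcode on the +x (scanner) side of this tube and the cap centred between the pads to about 0.4 mm. Closing.

```bash
python3 -m inch '[[0.28,[-0.4,0,0],[0,0,0]],[0.24,[0,0,0],[0,0,0]],[0.22,[0,0,0],[0,0,0]],[0.2,[0,0,0],[0,0,0]]]' 20;  python3 plan.py 463 -10.5 100 0 1
```

```text
t: 5.47
ee_pos: [463.6, -10.5, 101.3]
eef_rot: [1.0, 0.0, 0.001, -0.0]
force: [-0.4, 0.3, -0.8]
gripper_width: 17.3
t 5.47 p [463.6 -10.5 101.3] toolx yaw 0.01 tilt 0.13 w 17.3 F [-0.4  0.3 -0.8]
[[-0.6, -0.0, 1.3], [-0.0, -0.13, 0.01]]
```

```bash
python3 -m inch '[[0.1,[0,0,0],[0,0,0]],[0,[0,0,0],[0,0,0]],[0,[0,0,0],[0,0,0]]]' 20;  python3 plan.py 463 -10.5 100 0 1; python3 w.py w8
```

```text
t: 5.72
ee_pos: [463.5, -10.6, 101.4]
eef_rot: [1.0, 0.0, 0.001, 0.0]
force: [-0.1, -0.6, -0.3]
gripper_width: 16.9
t 5.72 p [463.5 -10.6 101.4] toolx yaw 0.01 tilt 0.13 w 16.9 F [-0.1 -0.6 -0.3]
[[-0.5, -0.1, 1.4], [0.0, -0.13, 0.01]]
5.7167 [463.5 -10.6 101.4]
```

View pics/w8.png

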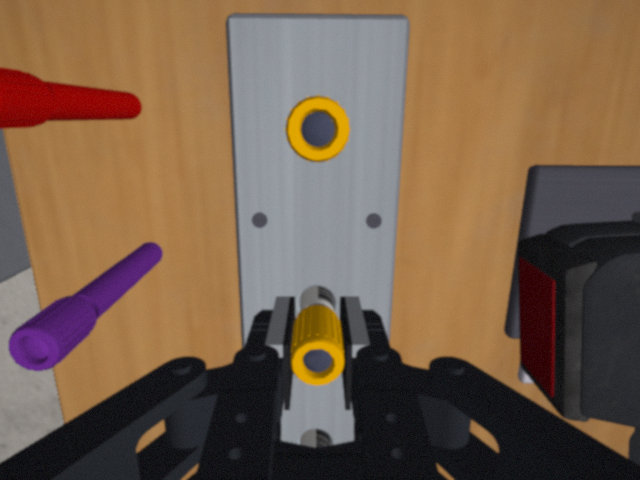

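Gripped at 16.9 mm, the cap's diameter, with no side force. Drawing up gently.

```bash
python3 -m inch '[[0,[0,0,-3],[0,0,0]],[0,[0,0,-4],[0,0,0]],[0,[0,0,-4],[0,0,0]],[0,[0,0,-4],[0,0,0]]]';  python3 plan.py 463.5 -10.6 138.9 0 2
```

```text
t: 6.1
ee_pos: [462.9, -10.5, 116.9]
eef_rot: [1.0, 0.0, 0.0, 0.0]
force: [-0.8, 0.1, -0.4]
gripper_width: 16.8
t 6.1 p [462.9 -10.5 116.9] toolx yaw 0.03 tilt 0.02 w 16.8 F [-0.8  0.1 -0.4]
[[0.6, 0.1, -22.0], [0.01, -0.01, 0.03]]
[[0.0, 0.0, 0.0], [-0.0, 0.0, 0.0]]
```

```bash
python3 -m inch '[[0,[0.3,0,-4],[0,0,0]],[0,[0.2,0,-4],[0,0,0]],[0,[0,0,-4],[0,0,0]],[0,[0,0,-4],[0,0,0]],[0,[0,0,0],[0,0,0]]]';  python3 plan.py 463.4 -10.6 138.9 0 2
```

```text
t: 6.52
ee_pos: [464.0, -10.6, 136.1]
eef_rot: [1.0, 0.0, 0.001, 0.0]
force: [-0.1, -0.6, -0.2]
gripper_width: 16.9
t 6.52 p [464.  -10.6 136.1] toolx yaw 0.01 tilt 0.16 w 16.9 F [-0.1 -0.6 -0.2]
[[-0.6, 0.0, -2.8], [0.01, -0.16, 0.01]]
[[0.0, 0.0, 0.0], [-0.0, 0.0, -0.0]]
```

```bash
python3 -m inch '[[0,[-0.5,0,-2],[0,-0.1,0]],[0,[0,0,0],[0,0,0]],[0,[0,0,0],[0,0,0]],[0,[0,0,0],[0,0,0]]]';  python3 plan.py 463.4 -10.6 138.9 0 1; python3 w.py w9
python3 - <<'E'
from bench import vision
from h import *
for n,(x,y) in (("scene",(310,140)),("top",(320,220))):
    p=vision.camera(n); cv2.imwrite(f"pics/{n}1.png",cv2.resize(p["frame"][y:y+140,x:x+150,::-1],None,fx=4,fy=4,interpolation=2))
    if n=="scene":
        for z in (0,3,42,50,84,107): print(z,((proj(p,[463.3,-11.5,42+z])-[x,y]+.5)*4-.5).round())
E
```

```text
t: 6.85
ee_pos: [463.5, -10.7, 138.7]
eef_rot: [1.0, -0.0, 0.001, 0.0]
force: [0.1, 0.4, 0.1]
gripper_width: 16.5
t 6.85 p [463.5 -10.7 138.7] toolx yaw -0.0 tilt 0.08 w 16.5 F [0.1 0.4 0.1]
[[-0.1, -0.1, -0.2], [0.01, -0.07, -0.0]]
6.85 [463.5 -10.7 138.7]
0 [347. 469.]
3 [348. 463.]
42 [353. 390.]
50 [355. 374.]
84 [360. 306.]
107 [364. 258.]
```

View pics/scene1.png

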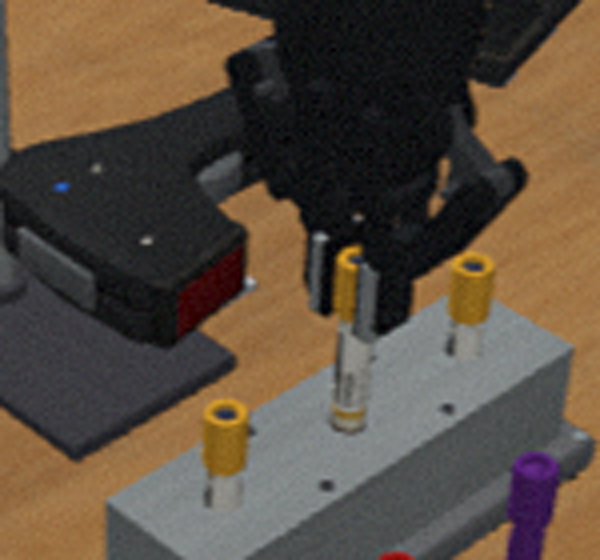

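View pics/w9.png

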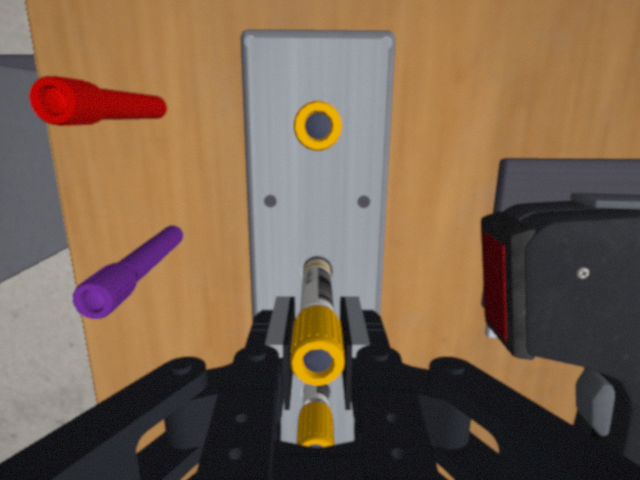

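Run:
```python
from bench import vision
from h import *
p=vision.camera("scene"); x,y=310,140
q=lambda X:((proj(p,X)-[x,y]+.5)*4-.5).round(1)
print("caps",q([463,58.5,112]),q([463,-81.5,112]),"measured (227,412),(474,263)")
for z in (86,92,98): print(z,q([543,-11,z]))
```

```text
caps [230.9 412.2] [476.5 263.4] measured (227,412),(474,263)
86 [213.8 298.2]
92 [214.2 286.7]
98 [214.5 275.2]
```

Checks before handing in:
- **Slip:** none. The cap ring sits at the same pixel relative to the gripper before and after the lift, (317,360) and (317,361).
- **Lift:** 37.3 mm, so the barcode middle is at about 92.3 mm.
- **Nose height:** the window fit gives 89.5–91 and the scanner's top gives 92–93.5, all within tolerance.
- **Other tubes:** neighbour caps are within a pixel of their original rows in the scene view.

```bash
python3 -m inch '[[0,[0,0,0.5],[0,0,0]],[0,[0,0,0],[0,0,0]],[0,[0,0,0],[0,0,0]]]'
python3 - <<'E'
from bench import arm
s=arm.state(); print(s["ee_pos"],s["force"],abs(s["joint_vel"]).max(),s["gripper_width"])
print(arm.hand_in())
E
```

```text
t: 7.3
ee_pos: [463.3, -10.6, 137.7]
eef_rot: [1.0, 0.0, 0.0, 0.0]
force: [0.5, 0.7, 0.1]
gripper_width: 17.1
[463.26239569 -10.60467349 137.71946892] [0.5099732  0.70698243 0.0994638 ] 0.003250099698063761 17.057280599519565
the job is handed in; nothing more can be done
None
```

I drew the middle tube, the one squarely facing the scanner's nose, 36.3 mm straight up by its cap. It was handed in at t = 7.3 s while held still with a 20 N grip. No verdict is reported.

**Last checks:**
- **Height:** the barcode middle is at about 91.3 mm. My estimates of the nose height disagree a little: 89.5–91 mm from its window and 92–93.5 mm from the scanner's top. Even the farthest is only about 2 mm off, against the 8 mm allowed.
- **In the well:** the tube's origin is about 41 mm above the table, so roughly 24 mm of glass is still in the well.
- **Pose:** tool tilt at most about 0.1° and no turn. The cap had not slipped in the jaws up to a final 1 mm lowering, after which I took no new picture.
- **Forces:** the wrist force stayed near 1 N or below. The force between tube and block could not be measured directly.
- **Surroundings:** in the scene picture after the lift, the neighbour caps sat where their measured starting positions put them (rows within a pixel, columns 2–4 enlarged pixels off, about 1 px). The arm stayed well away from the reagent bottle and the scanner, but I did not re-measure either one.

**Corrected on the way:** I once typed a sideways step with the wrong sign above the cap, and put it right before descending.

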